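Slide a terrazzo sample home against the fences and lock it with the keeper

TASK

Slide the terrazzo sample slab along the jig board, without lifting or tipping it up, until it lies fully home in the corner, flush against both metal fences. Then stand the wooden keeper plate upright in the slot of the board, fully down, so that it locks the slab in, and let go. Leave the other things on the bench where they are.

Things in the scene. Friction and masses are not known exactly. Their poses are not given: they have to be found in the camera images.
- board: Grey jig board fixed to the bench, 280 (x) x 380 (y) x 30 mm tall; origin at its underside's centre. Two aluminium fences 20 mm thick rise 30 mm above its flat top in an L: back fence along the far (+x) edge, inner face at x = 115 mm; side fence from the near edge to the back fence, inner face at y = 165 mm. The -x and -y sides are open. A dark flush inlay in the corner marks the slab's place.
- bay (a point): Point on the board's top (30 mm above the bench) in the corner of the fences, under the slab's centre when the slab is flush against both fences; board frame (65, 95, 30) mm, axes those of the board.
- slab_mid (a point): Centre (10 mm above its underside) of the loose white speckled terrazzo slab, 100 (x) x 140 (y) x 20 mm, about 0.7 kg, lying on the board, at most 20 degrees askew. At home its 140 mm side lies against the back fence, its axes agree with the board's and its centre is 10 mm above the bay point. It slides with some friction, 3 to 8 N.
- keeper_mid (a point): Centre (50 mm up, half its height) of the loose wooden keeper plate, 60 (x) x 14 (y) x 100 mm tall, about 90 g, standing upright on the bench right of the board; its foot is stepped in by 2 mm all round. It can be gripped from above across its 14 mm thickness (its y); either way round fits.
- slot (a point): Centre of the mouth of the blind slot in the board's top, board frame (65, 13, 30) mm, axes those of the board; 63 (x) x 17 (y) mm, 20 mm deep, 2 mm chamfer. The slab may cover it at first and slides over it freely. The keeper, fully down, has its centre 30 mm above the board's top, 80 mm of it shows, and its face is 5 mm from the end of the slab at home.
- offcut_mid (a point): Bystander: rough brown stone offcut, 130 x 45 mm, up to 52 mm tall, left of the board; point 20 mm above the bench.
- jar_mid (a point): Bystander: white plastic jar, 72 mm across and 100 mm tall, left of the board; point at half its height.
- greenstone_mid (a point): Bystander: flat dark green-grey stone sample, 90 x 80 x 25 mm, far right; point at half its height.
There are look-alikes about, which are no part of the job. What is shaped like the part that bears slab_mid but red is not meant.

How it is judged:
On the way, in this order (a step that is already met when the one before it is completed fails the run):
1. the slab lies home, flush against both fences (x of slab_mid in the frame of bay between -0.004 and 0.004 m and y of slab_mid in the frame of bay between -0.004 and 0.004 m and angle between the x axis of slab_mid and the x axis of bay, either way round below 0.04 rad and angle between slab_mid's own z axis and vertical below 0.05 rad and z of slab_mid in the frame of bay below 0.014 m and horizontal distance between keeper_mid and slot above 0.03 m), for 0.2 s.
2. the keeper stands upright in the slot, fully down, with the slab home (x of slab_mid in the frame of bay between -0.004 and 0.004 m and y of slab_mid in the frame of bay between -0.004 and 0.004 m and angle between the x axis of slab_mid and the x axis of bay, either way round below 0.04 rad and angle between slab_mid's own z axis and vertical below 0.05 rad and z of slab_mid in the frame of bay below 0.014 m and horizontal distance between keeper_mid and slot below 0.008 m and z of keeper_mid in the frame of slot below 0.034 m and angle between keeper_mid's own z axis and vertical below 0.1 rad), for 0.2 s.
At the end, for the whole second after the job is handed in: The slab lies flat on the board within 4 mm of home along both board axes and square to the fences within 0.04 rad; the keeper stands in the slot within 4 mm of fully down (centre within 8 mm of the slot's centre, within 0.1 rad of upright) (all of step 2); the robot touches nothing.
It fails at once if the slab is lifted more than 12 mm or tipped up by more than 0.15 rad (z of slab_mid in the frame of bay above 0.022 m or angle between slab_mid's own z axis and vertical above 0.15 rad).
It fails at once if the brown offcut is moved by more than 30 mm (distance of offcut_mid from where it was at the start of the episode above 0.03 m).
It fails at once if the jar is moved by more than 30 mm (distance of jar_mid from where it was at the start of the episode above 0.03 m).
It fails at once if the green stone is moved by more than 30 mm (distance of greenstone_mid from where it was at the start of the episode above 0.03 m).
It also fails if it takes over 72 s, if anything falls off the work surface, if the arm or the gripper's body presses on something with over 40 N, if the wrist force passes 120 N, or if a joint passes its speed limit or range.

ROBOT

A 6-joint arm with a two-finger parallel gripper is mounted at the origin on the work surface. World frame = base frame: x ahead of the robot, y to its left, z up, the work surface at z = 0. Lengths are in m, angles in rad, forces in N, time in s.
With the tool pointing down it reaches from about 0.375 to 0.975 m from the base axis. Payload 3.8 kg.
Tool frame: the origin (TCP) lies at the very end of the fingers, on their centre line; the grasp point (between the pads) lies 19 mm behind it; z points along the fingers, y is the line along which they close (so a half turn about z gives the same grasp; the last joint's range is limited). The gripper opens to 85 mm and grips with 20 to 120 N. Pads are 22 mm wide; open, the fingers measure 114 mm over their backs; the gripper's body (76 mm by 85 mm) begins 54 mm behind the grasp point. The pads swing forward as they close: fully open they stand 13 mm farther back than shut.
Start: joints at [1.132, 0.264, 1.604, -0, 1.274, -0.037], TCP at [0.264, 0.621, 0.231] pointing down, gripper open.
Joint ranges: [-2.63, 2.63], [-0.94, 2.18], [0.31, 2.57], [-1.31, 4.45], [0, 2.66], [-2.55, 2.55]. Speed limits (rad/s): [2.57, 2.57, 3.14, 3.14, 3.14, 3.14].

INTERFACE

Orientations are given as a rotation vector (axis times angle).
In Python, from workcell import read_state, read_camera, calibration, finish_job gives the robot as it stands.
- The arm moves only by the tool step_arm, never from a script. Its argument "commands" is a list of rows, each an object of numbers: "fingers": the gripper's target within -1 to 1 (shut at 1, half-way at 0, fully open at -1); "dx", "dy", "dz": the shift along the tool's x, y, z in m; "roll": the turn about the tool's z in degrees. In form: [{"fingers": .., "dx": .., "dy": .., "dz": .., "roll": ..}, ...]. A call has 1 to 8 rows; each row is the pose to reach, as a shift and turn from the pose commanded when the call began, along the tool's axes at that moment; what a row does not reach only later rows make up. A row lasts 1/8 s, in which the tool goes at most 62.5 mm and 10.7 degrees, less where a joint would pass 70% of its speed; a pose out of reach is approached as far as the arm can. A call with a gripper value outside its range is refused whole. The fingers move at their own pace and stop on an object; "squeeze" is the grip in N (left out, the last holds). Time passes only in rows, so rows that repeat a pose let the fingers close. It gives the time, the measured TCP pose, the force, the opening and the grip force at its end, in the units of the state.
- read_state(): the state, without advancing time (a new reading comes with each control period).
- read_camera(name): name is "scene" or "top" or "wrist"; returns (picture, depth): 400x640x3 uint8, blue, green, red; 400x640 float32, m along the optical axis (not along the pixel's ray), 0 where there is no reading.
- calibration(name): a dict with "intrinsics" (3x3 intrinsics, pixels), "world_to_cam" (4x4, takes a point from world to camera coordinates). Camera axes: x right, y up, looking along -z (the intrinsics and any distortion apply to the point x, -y, -z); pixel columns grow to the right and rows downward; lengths in m; the calibration is good to about 2 mm. A picture is of the moment at which its call begins: read the wrist's pose just before it. calibration takes no time and is no camera call; for the wrist camera it gives the pose at the moment of the call.
- finish_job(): hands the job in; it is judged then, once.
The state is a dict: "time": time; "q": joint angles; "joint_vel": joint speeds; "joint_torque": joint torques, N m; "tool_pos": TCP position; "tcp_rot": TCP orientation; "wrist_force": force on the tool from outside, world axes, zero at the start; "torque": the same for the moment, N m; "width": opening from 0.0 (shut) to 1.0 (fully open); "grip_force": force on a finger pad.
Only numpy, scipy, OpenCV 4.12 (cv2) and the standard library are available. Lean on these libraries where they do the work, as an engineer would, in place of code of your own. Each camera call takes 0.05 s, during which the arm holds its last target. There are 200 camera calls.

## Working session

There is one attempt and no reset: what is moved stays moved. The work goes in short steps, Python scripts to look and compute and a tool call to move; the robot and the scene stay as the last step left them, time stands still between calls to the robot, and variables do not carry over. Pictures are saved under pics/ and viewed, at most 10 in all, crops included, and the job is handed in when it is done.

Besides the shell and the picture viewer there is one more tool, called after "Request:" in YAML: its name, and indented under it one key for each argument. step_arm: Moves the arm, as the interface text tells. Its arguments: {"type":"object","properties":{"commands":{"type":"array","items":{"type":"object","properties":{"fingers":{"type":"number"},"dx":{"type":"number"},"dy":{"type":"number"},"dz":{"type":"number"},"roll":{"type":"number"}}}},"squeeze":{"type":"number"}},"required":["commands"]}

```bash
mkdir -p pics; ls; cat > h.py <<'E'
import numpy as np,cv2
from workcell import *
def unproj(name,u,v,d):
    c=calibration(name);K=np.array(c["intrinsics"]);T=np.linalg.inv(np.array(c["world_to_cam"]))
    x=(np.asarray(u)-K[0,2])*d/K[0,0];y=(np.asarray(v)-K[1,2])*d/K[1,1]
    return (T@np.array([x,-y,-d,np.ones_like(x)]))[:3].T
def cloud(name,depth):
    v,u=np.mgrid[0:400,0:640]
    return unproj(name,u.ravel().astype(float),v.ravel().astype(float),depth.ravel()).reshape(400,640,3)
E
python3 - <<'E'
from h import *
print(read_state())
for n in("scene","top"):
    p,d=read_camera(n);cv2.imwrite(f"pics/{n}0.png",p);np.save(f"{n}0.npy",d);np.save(f"{n}c0.npy",cloud(n,d))
    print({k:v for k,v in calibration(n).items()})
E
```

```text
pics
{'time': 0.0, 'q': array([ 1.13211242e+00,  2.64750120e-01,  1.60541852e+00,  6.31898889e-06,
        1.27367710e+00, -3.69108712e-02]), 'joint_vel': array([ 0.00093605, -0.00136234,  0.00157339, -0.00105697,  0.00062537,
       -0.00066409]), 'joint_torque': array([ 1.82882254e-04, -5.15091920e+01, -3.67327166e+01,  2.57983438e-04,
        1.26621936e-02,  1.58840322e-05]), 'tool_pos': array([0.26364883, 0.62057076, 0.22994002]), 'tcp_rot': array([-0.62676283, -3.0778872 ,  0.00343672]), 'wrist_force': array([ 0.04402585,  0.37214964, -0.12570617]), 'torque': array([-0.0663485 ,  0.0566116 , -0.06346306]), 'grip_force': 0.0, 'width': 0.9982506849259783}
{'intrinsics': array([[506.09211845,   0.        , 324.26830304],
       [  0.        , 506.09211845, 200.87574445],
       [  0.        ,   0.        ,   1.        ]]), 'world_to_cam': array([[ 0.77417205,  0.63291153,  0.0089796 , -0.4760603 ],
       [-0.41525767,  0.49713067,  0.76185442,  0.15224526],
       [ 0.47772241, -0.59353525,  0.64768604, -1.81107257],
       [ 0.        ,  0.        ,  0.        ,  1.        ]])}
{'intrinsics': array([[475.63911867,   0.        , 323.33621506],
       [  0.        , 475.63911867, 197.79106656],
       [  0.        ,   0.        ,   1.        ]]), 'world_to_cam': array([[-0.00807245, -0.99991554, -0.01018534,  0.06596234],
       [ 0.98484828, -0.00971451,  0.17314587, -0.56797841],
       [-0.17323019, -0.0086333 ,  0.98484352, -1.31592866],
       [ 0.        ,  0.        ,  0.        ,  1.        ]])}
```

View pics/top0.png

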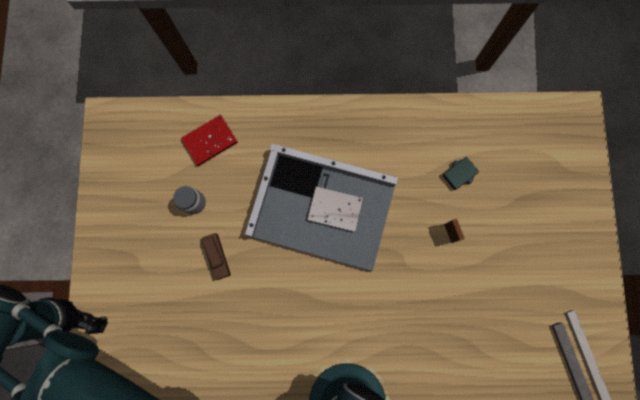

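View pics/scene0.png

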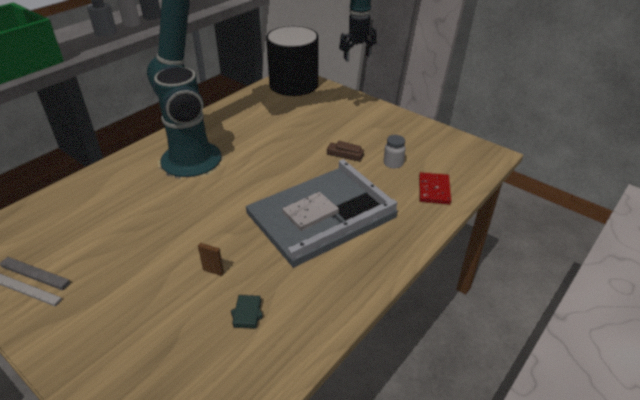

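The top view shows the white speckled slab at (336,209) on the board and the dark corner inlay at (297,174). The keeper is at (455,231), the green stone at (460,173), the jar at (189,200) and the offcut at (215,256). Possible mix-ups are the white slab (336,209), which is the one meant, the red slab (209,140), which is the decoy, the keeper (455,231), and the bars at (580,350), which are not part of the job.

```bash
cat > m.py <<'E'
from h import *
def rect(P):
    (c,s,a)=cv2.minAreaRect((P[:,:2]*1000).astype(np.float32));return np.round(c,1),np.round(s,1),round(a,2)
def comp(C,mask,seed):
    m=mask.astype(np.uint8);n,l=cv2.connectedComponents(m);k=l[seed[1],seed[0]]
    return C[l==k] if k else C[:0]
E
python3 - <<'E'
from m import *
p=cv2.imread("pics/top0.png");C=np.load("topc0.npy");Z=C[...,2]
for s in [(336,209),(360,255),(334,163),(268,170),(297,174),(460,173),(455,226),(460,231),(445,231),(189,195),(209,140),(215,256),(500,250)]: print(s,np.round(C[s[1],s[0]],3),p[s[1],s[0]])
roi=np.zeros(Z.shape,bool);roi[130:290,235:410]=1
print("all",rect(C[roi&(Z>.018)&(Z<.08)]))
print("slab",rect(comp(C,roi&(Z>.042)&(Z<.056)&(p.min(2)>110),(336,209))))
print("fence",rect(C[roi&(Z>.053)&(Z<.08)]))
r2=np.zeros(Z.shape,bool);r2[215:250,425:475]=1
print("keeper top",rect(C[r2&(Z>.09)]),(r2&(Z>.09)).sum(),Z[r2].max(), "all",rect(C[r2&(Z>.02)]))
im=np.hstack([cv2.resize(p[135:280,235:405],None,fx=3.2,fy=3.2,interpolation=2),cv2.resize(p[135:280,425:480],None,fx=3.2,fy=3.2,interpolation=2)])
cv2.imwrite("pics/crop1.png",im);print(im.shape)
E
```

```text
(336, 209) [0.536 0.025 0.051] [151 153 163]
(360, 255) [ 0.406 -0.042  0.027] [95 93 89]
(334, 163) [0.667 0.029 0.066] [72 71 70]
(268, 170) [0.649 0.219 0.064] [163 159 160]
(297, 174) [0.643 0.138 0.032] [14 17 17]
(460, 173) [ 0.644 -0.342  0.023] [65 69 55]
(455, 226) [ 0.478 -0.299  0.098] [25 44 77]
(460, 231) [ 0.465 -0.312  0.095] [40 61 95]
(445, 231) [ 0.475 -0.295  0.001] [40 58 72]
(189, 195) [0.571 0.433 0.101] [81 76 76]
(209, 140) [0.753 0.403 0.022] [ 26  25 131]
(215, 256) [0.405 0.368 0.048] [42 55 76]
(500, 250) [ 0.418 -0.452 -0.002] [ 92 129 155]
all (array([563.2, 123.8]), array([498.2, 276.2]), 73.8)
slab (array([538.3,  27.2]), array([138.9, 100.5]), 75.56)
fence (array([548.9,  64.2]), array([379.7, 275.1]), 74.73)
keeper top (array([ 416.5, -128.1]), array([ 58.9, 388.2]), 16.87) 137 1.3949987806214081 all (array([ 415.1, -128.5]), array([ 59.2, 388.5]), 17.24)
(464, 720, 3)
```

View pics/crop1.png

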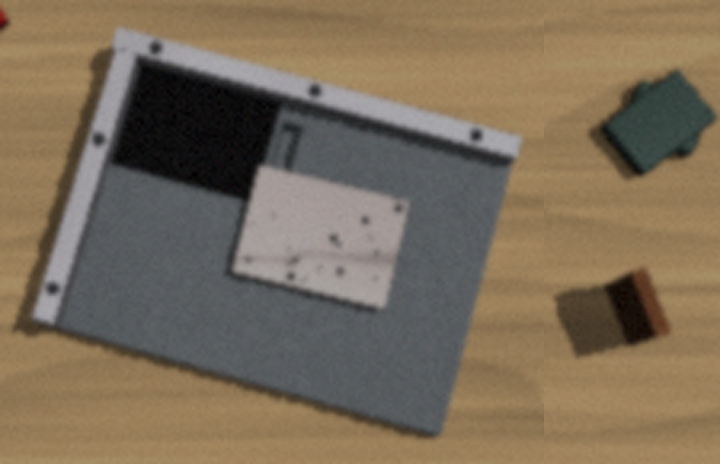

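The crop shows the white slab on the grey board, the dark inlay in the corner, part of the slot mark, and the keeper standing with its top edge at lower right. The slab, fence and keeper sizes match the description, so I'm setting out to look closer.

Request:
step_arm:
  commands:
    - {"fingers": 0,"dx": -0.33,"dy": -0.36,"dz": 0,"roll": 82}
    - {"fingers": 0,"dx": -0.33,"dy": -0.36,"dz": 0,"roll": 82}
    - {"fingers": 0,"dx": -0.33,"dy": -0.36,"dz": 0,"roll": 82}
    - {"fingers": 0,"dx": -0.33,"dy": -0.36,"dz": 0,"roll": 82}
    - {"fingers": 0,"dx": -0.33,"dy": -0.36,"dz": 0,"roll": 82}
    - {"fingers": 0,"dx": -0.33,"dy": -0.36,"dz": 0,"roll": 82}
    - {"fingers": 0,"dx": -0.33,"dy": -0.36,"dz": 0,"roll": 82}
    - {"fingers": 0,"dx": -0.33,"dy": -0.36,"dz": 0,"roll": 82}

```text
time: 1.1
tool_pos: [0.427, 0.1586, 0.231]
tcp_rot: [2.498, 1.905, -0.0]
wrist_force: [1.5, 0.3, 0.0]
width: 0.497
grip_force: 0.0
```

```bash
cat > go.py <<'E'
from m import *
from scipy.spatial.transform import Rotation as R
def delta(x,y,z,yawy=None):
    """tool-frame shift (m) and roll (deg) to world TCP x,y,z with tool y at world yaw yawy (mod 180)"""
    s=read_state();M=R.from_rotvec(s["tcp_rot"]).as_matrix()
    d=M.T@(np.array([x,y,z])-s["tool_pos"])
    yy=np.degrees(np.arctan2(M[1,1],M[0,1]))
    roll=0 if yawy is None else -((yawy-yy+90)%180-90)
    print("pos",np.round(s["tool_pos"],4),"yaw_y",round(yy,1),"q6",round(s["q"][5],2),"t",round(s["time"],2),"F",np.round(s["wrist_force"],1),"w",round(s["width"],2),"tilt",np.round(M[:,2],3))
    print("-> d",np.round(d,4),"roll",round(roll,2))
BC=np.array([.549,.0642]);BY=-15.27
def b2w(bx,by):
    a=np.radians(BY);return BC+np.array([[np.cos(a),-np.sin(a)],[np.sin(a),np.cos(a)]])@np.array([bx,by])
E
python3 - <<'E'
from go import *
x,y=b2w(0,-.14);delta(x,y,.23,BY)
E
```

```text
pos [0.427  0.1586 0.231 ] yaw_y -15.3 q6 0.57 t 1.1 F [1.5 0.3 0. ] w 0.5 tilt [ 0. -0. -1.]
-> d [-0.1988  0.1428  0.0011] roll -0.05
```

Request:
step_arm:
  commands:
    - {"fingers": 0,"dx": -0.199,"dy": 0.143,"dz": 0,"roll": 0}
    - {"fingers": 0,"dx": -0.199,"dy": 0.143,"dz": 0,"roll": 0}
    - {"fingers": 0,"dx": -0.199,"dy": 0.143,"dz": 0,"roll": 0}
    - {"fingers": 0,"dx": -0.199,"dy": 0.143,"dz": 0,"roll": 0}
    - {"fingers": 0,"dx": -0.199,"dy": 0.143,"dz": 0,"roll": 0}
    - {"fingers": 0,"dx": -0.199,"dy": 0.143,"dz": 0,"roll": 0}

```text
time: 1.85
tool_pos: [0.5128, -0.0682, 0.2306]
tcp_rot: [-2.492, -1.91, 0.001]
wrist_force: [-0.0, 0.6, -0.1]
width: 0.498
grip_force: 0.0
```

```bash
python3 - <<'E'
from go import *
x,y=b2w(0,-.14);delta(x,y,.034,BY)
p,d=read_camera("wrist");C=cloud("wrist",d);cv2.imwrite("pics/w1.png",p)
t,dt=read_camera("top");cv2.imwrite("pics/t1.png",t)
Z=C[...,2];m=(Z>.042)&(Z<.056)&(p.min(2)>100)&(d>0)
n,l,st,ce=cv2.connectedComponentsWithStats(m.astype(np.uint8))
for i in range(1,n):
    if st[i,4]>2000: print(st[i],rect(C[l==i]),np.median(Z[l==i]))
np.save("wc1.npy",C)
E
```

```text
pos [ 0.5128 -0.0682  0.2306] yaw_y -15.1 q6 0.08 t 1.85 F [-0.   0.6 -0.1] w 0.5 tilt [-0.002  0.001 -1.   ]
-> d [-0.0028  0.0004  0.1966] roll 0.19
[  269    10    98   144 10221] (array([537.7,  27.2]), array([140.4, 100.1]), 75.46) 0.049041255131325345
```

View pics/w1.png

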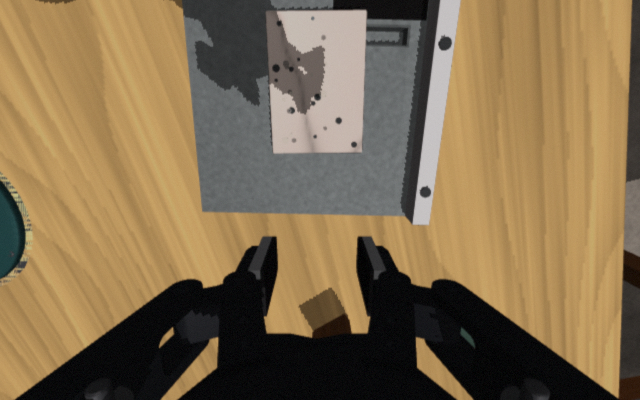

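The wrist view shows the slab at (317,82) clear of the fingers and the slot at (387,37). Its measured size is 140.4 x 100.1 mm with the top at z = 49 mm, which is what it should be. I'm descending behind the slab's -y end.

Request:
step_arm:
  commands:
    - {"fingers": 0,"dx": -0.003,"dy": 0,"dz": 0.06,"roll": 0}
    - {"fingers": 0,"dx": -0.003,"dy": 0,"dz": 0.12,"roll": 0}
    - {"fingers": 0,"dx": -0.003,"dy": 0,"dz": 0.17,"roll": 0}
    - {"fingers": 0,"dx": -0.003,"dy": 0,"dz": 0.185,"roll": 0}
    - {"fingers": 0,"dx": -0.003,"dy": 0,"dz": 0.194,"roll": 0}
    - {"fingers": 0,"dx": -0.003,"dy": 0,"dz": 0.194,"roll": 0}

```text
time: 2.7
tool_pos: [0.514, -0.0711, 0.0387]
tcp_rot: [2.491, 1.912, 0.002]
wrist_force: [0.1, 0.3, 0.2]
width: 0.502
grip_force: 0.0
```

```bash
python3 - <<'E'
from go import *
x,y=b2w(0.0,.014);delta(x,y,.035,BY)
E
```

```text
pos [ 0.514  -0.0711  0.0387] yaw_y -15.0 q6 0.08 t 2.7 F [0.1 0.3 0.2] w 0.5 tilt [ 0.002 -0.    -1.   ]
-> d [ 0.1538 -0.0011  0.0037] roll 0.29
```

Request:
step_arm:
  commands:
    - {"fingers": 0,"dx": 0.012,"dy": -0.001,"dz": 0.003,"roll": 0}
    - {"fingers": 0,"dx": 0.024,"dy": -0.001,"dz": 0.003,"roll": 0}
    - {"fingers": 0,"dx": 0.034,"dy": -0.001,"dz": 0.003,"roll": 0}
    - {"fingers": 0,"dx": 0.044,"dy": -0.001,"dz": 0.003,"roll": 0}
    - {"fingers": 0,"dx": 0.054,"dy": -0.001,"dz": 0.003,"roll": 0}

```text
time: 3.32
tool_pos: [0.5267, -0.0192, 0.0355]
tcp_rot: [2.49, 1.912, -0.0]
wrist_force: [-1.9, -6.0, 3.8]
width: 0.498
grip_force: 3.1
```

```bash
cat >> go.py <<'E'
def slab(name="top",show=None):
    p,d=read_camera(name);C=cloud(name,d);Z=C[...,2]
    if show: cv2.imwrite(show,p)
    m=(Z>.042)&(Z<.055)&(p.min(2)>100)&(d>0)&(C[...,0]>.35)&(C[...,0]<.75)&(C[...,1]>-.15)&(C[...,1]<.28)
    m=cv2.morphologyEx(m.astype(np.uint8),cv2.MORPH_OPEN,np.ones((3,3)))
    n,l,st,ce=cv2.connectedComponentsWithStats(m)
    i=1+np.argmax(st[1:,4]);r=rect(C[l==i]);a=np.radians(BY)
    print(name,r,"board:",np.round(np.array([[np.cos(a),np.sin(a)],[-np.sin(a),np.cos(a)]])@(np.array(r[0])/1000-BC),4),"z",round(float(np.median(Z[l==i])),4))
E
python3 - <<'E'
from go import *
slab("top");slab("wrist","pics/w2.png");x,y=b2w(0.0,.014);delta(x,y,.035,BY)
E
```

```text
top (array([572.9,  89.1]), array([83.3, 74. ]), 89.42) board: [0.0165 0.0303] z 0.0498
wrist (array([542.9,  42.8]), array([103.2,  99.9]), 75.09) board: [-0.0002 -0.0223] z 0.0487
pos [ 0.5268 -0.0179  0.0352] yaw_y -15.0 q6 0.18 t 3.42 F [-0.5  0.   1.2] w 0.5 tilt [ 0.002  0.    -1.   ]
-> d [0.099  0.0003 0.0003] roll 0.3
```

View pics/w2.png

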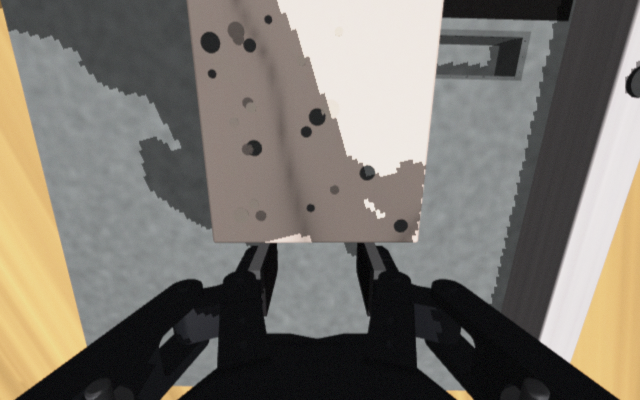

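The wrist view shows both fingers on the slab's near end (row 240), square to it, with the slab still flat. I'm continuing to the side fence.

Request:
step_arm:
  commands:
    - {"fingers": 0,"dx": 0.012,"dy": 0,"dz": 0,"roll": 0}
    - {"fingers": 0,"dx": 0.024,"dy": 0,"dz": 0,"roll": 0}
    - {"fingers": 0,"dx": 0.036,"dy": 0,"dz": 0,"roll": 0}
    - {"fingers": 0,"dx": 0.048,"dy": 0,"dz": 0,"roll": 0}
    - {"fingers": 0,"dx": 0.06,"dy": 0,"dz": 0,"roll": 0}
    - {"fingers": 0,"dx": 0.072,"dy": 0,"dz": 0,"roll": 0}
    - {"fingers": 0,"dx": 0.082,"dy": 0,"dz": 0,"roll": 0}
    - {"fingers": 0,"dx": 0.09,"dy": 0,"dz": 0,"roll": 0}

```text
time: 4.42
tool_pos: [0.5492, 0.0675, 0.035]
tcp_rot: [2.491, 1.912, -0.002]
wrist_force: [-2.5, -6.0, 4.7]
width: 0.501
grip_force: 3.5
```

Request:
step_arm:
  commands:
    - {"fingers": 0,"dx": 0.003,"dy": 0,"dz": 0,"roll": 0}
    - {"fingers": 0,"dx": 0.006,"dy": 0,"dz": 0,"roll": 0}
    - {"fingers": 0,"dx": 0.008,"dy": 0,"dz": 0,"roll": 0}

```text
time: 4.8
tool_pos: [0.5512, 0.0749, 0.035]
tcp_rot: [2.491, 1.912, -0.002]
wrist_force: [-1.0, -6.9, 5.9]
width: 0.499
grip_force: 3.6
```

```bash
python3 - <<'E'
from go import *
slab("wrist");x,y=b2w(0.0,.014);delta(x,y,.035,BY)
E
```

```text
wrist (array([567.4, 135.7]), array([103.5, 100.3]), 75.05) board: [-0.0011  0.0738] z 0.0489
pos [0.5513 0.0751 0.035 ] yaw_y -15.0 q6 0.35 t 4.85 F [-2.  -6.3  3.6] w 0.5 tilt [ 0.    -0.002 -1.   ]
-> d [ 0.0029  0.0007 -0.0001] roll 0.29
```

Request:
step_arm:
  commands:
    - {"fingers": 0,"dx": 0.002,"dy": 0,"dz": 0,"roll": 0}
    - {"fingers": 0,"dx": 0.003,"dy": 0,"dz": 0,"roll": 0}
    - {"fingers": 0,"dx": 0.004,"dy": 0,"dz": 0,"roll": 0}

```text
time: 5.22
tool_pos: [0.5521, 0.0783, 0.0349]
tcp_rot: [2.49, 1.912, -0.003]
wrist_force: [-3.0, -9.9, 6.0]
width: 0.502
grip_force: 5.2
```

Request:
step_arm:
  commands:
    - {"fingers": 0,"dx": 0.001,"dy": 0,"dz": 0,"roll": 0}
    - {"fingers": 0,"dx": 0.002,"dy": 0,"dz": 0,"roll": 0}

```text
time: 5.48
tool_pos: [0.552, 0.0785, 0.0349]
tcp_rot: [2.489, 1.912, -0.007]
wrist_force: [-4.4, -16.8, 8.3]
width: 0.502
grip_force: 8.8
```

Request:
step_arm:
  commands:
    - {"fingers": 0,"dx": -0.012,"dy": 0,"dz": 0,"roll": 0}
    - {"fingers": 0,"dx": -0.015,"dy": 0,"dz": -0.05,"roll": 0}
    - {"fingers": 0,"dx": -0.015,"dy": 0,"dz": -0.1,"roll": 0}
    - {"fingers": 0,"dx": -0.015,"dy": 0,"dz": -0.12,"roll": -10}
    - {"fingers": 0,"dx": -0.015,"dy": 0,"dz": -0.13,"roll": -20}
    - {"fingers": 0,"dx": -0.015,"dy": 0,"dz": -0.13,"roll": -30}
    - {"fingers": 0,"dx": -0.015,"dy": 0,"dz": -0.13,"roll": -40}
    - {"fingers": 0,"dx": -0.015,"dy": 0,"dz": -0.13,"roll": -50}

```text
time: 6.48
tool_pos: [0.5485, 0.0677, 0.1641]
tcp_rot: [-1.443, -2.79, -0.002]
wrist_force: [-0.5, -0.1, 0.0]
width: 0.498
grip_force: 0.0
```

```bash
python3 - <<'E'
from go import *
slab("top");x,y=b2w(-.085,.09);delta(x,y,.16,90+BY)
E
```

```text
top (array([591. , 197.7]), array([56. , 86.2]), 74.3) board: [0.0054 0.1398] z 0.0499
pos [0.5485 0.0677 0.164 ] yaw_y 35.6 q6 -0.54 t 6.53 F [ 0.   0.5 -0.1] w 0.5 tilt [-0.     0.001 -1.   ]
-> d [0.1196 0.0146 0.0042] roll -39.13
```

Request:
step_arm:
  commands:
    - {"fingers": 0,"dx": 0.12,"dy": 0.015,"dz": 0,"roll": -10}
    - {"fingers": 0,"dx": 0.12,"dy": 0.015,"dz": 0,"roll": -20}
    - {"fingers": 0,"dx": 0.12,"dy": 0.015,"dz": 0,"roll": -30}
    - {"fingers": 0,"dx": 0.12,"dy": 0.015,"dz": 0,"roll": -39}
    - {"fingers": 0,"dx": 0.12,"dy": 0.015,"dz": 0,"roll": -39}
    - {"fingers": 0,"dx": 0.12,"dy": 0.015,"dz": 0,"roll": -39}

```text
time: 7.28
tool_pos: [0.4922, 0.174, 0.1642]
tcp_rot: [-0.444, -3.11, -0.0]
wrist_force: [0.4, -0.0, -0.2]
width: 0.495
grip_force: 0.0
```

```bash
python3 - <<'E'
from go import *
slab("wrist","pics/w3.png");x,y=b2w(-.085,.09);delta(x,y,.035,90+BY)
E
```

```text
wrist (array([573.4, 157.8]), array([141.9, 100.4]), 75.15) board: [-0.0011  0.0967] z 0.0489
pos [0.4922 0.1739 0.1641] yaw_y 73.8 q6 -1.0 t 7.33 F [-0.1  1.3 -0.1] w 0.5 tilt [-0.  0. -1.]
-> d [ 0.0012 -0.0009  0.1291] roll -0.93
```

View pics/w3.png

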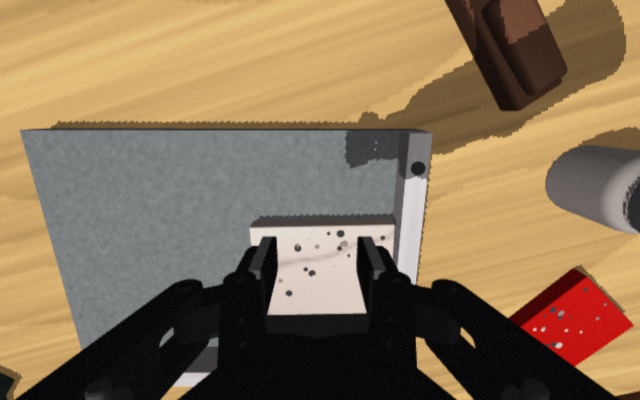

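The view has image-up as board -x. The slab sits against the side fence at (395,225) and its free -x edge is at row 225. By the kinematics the fingers stand 23 mm clear of that edge, so I'm descending.

Request:
step_arm:
  commands:
    - {"fingers": 0,"dx": 0.001,"dy": -0.001,"dz": 0.05,"roll": -1}
    - {"fingers": 0,"dx": 0.001,"dy": -0.001,"dz": 0.1,"roll": -1}
    - {"fingers": 0,"dx": 0.001,"dy": -0.001,"dz": 0.12,"roll": -1}
    - {"fingers": 0,"dx": 0.001,"dy": -0.001,"dz": 0.128,"roll": -1}
    - {"fingers": 0,"dx": 0.001,"dy": -0.001,"dz": 0.129,"roll": -1}
    - {"fingers": 0,"dx": 0.001,"dy": -0.001,"dz": 0.129,"roll": -1}

```text
time: 8.07
tool_pos: [0.4923, 0.1736, 0.0366]
tcp_rot: [0.411, 3.112, 0.002]
wrist_force: [-0.4, 0.8, 0.3]
width: 0.502
grip_force: 0.0
```

```bash
python3 - <<'E'
from go import *
x,y=b2w(.004,.09);delta(x,y,.035,90+BY)
E
```

```text
pos [0.4923 0.1736 0.0366] yaw_y 74.9 q6 -1.02 t 8.07 F [-0.4  0.8  0.3] w 0.5 tilt [ 0.002  0.001 -1.   ]
-> d [-0.0875 -0.0009  0.0017] roll 0.22
```

Request:
step_arm:
  commands:
    - {"fingers": 0,"dx": -0.012,"dy": -0.001,"dz": 0.001,"roll": 0}
    - {"fingers": 0,"dx": -0.022,"dy": -0.001,"dz": 0.001,"roll": 0}
    - {"fingers": 0,"dx": -0.032,"dy": -0.001,"dz": 0.001,"roll": 0}
    - {"fingers": 0,"dx": -0.042,"dy": -0.001,"dz": 0.001,"roll": 0}
    - {"fingers": 0,"dx": -0.052,"dy": -0.001,"dz": 0.001,"roll": 0}
    - {"fingers": 0,"dx": -0.062,"dy": -0.001,"dz": 0.001,"roll": 0}
    - {"fingers": 0,"dx": -0.072,"dy": -0.001,"dz": 0.001,"roll": 0}
    - {"fingers": 0,"dx": -0.08,"dy": -0.001,"dz": 0.001,"roll": 0}

```text
time: 9.07
tool_pos: [0.566, 0.1514, 0.0341]
tcp_rot: [-0.411, -3.109, 0.002]
wrist_force: [-9.8, 1.8, 6.7]
width: 0.502
grip_force: 4.6
```

Request:
step_arm:
  commands:
    - {"fingers": 0,"dx": -0.003,"dy": 0,"dz": 0,"roll": 0}
    - {"fingers": 0,"dx": -0.006,"dy": 0,"dz": 0,"roll": 0}
    - {"fingers": 0,"dx": -0.007,"dy": 0,"dz": 0,"roll": 0}

```text
time: 9.45
tool_pos: [0.5724, 0.1495, 0.034]
tcp_rot: [-0.411, -3.108, 0.002]
wrist_force: [-9.3, 1.2, 7.9]
width: 0.501
grip_force: 4.7
```

```bash
python3 - <<'E'
from go import *
slab("wrist");x,y=b2w(.004,.09);delta(x,y,.035,90+BY)
E
```

```text
wrist (array([599.3, 142.9]), array([54.9, 34. ]), 74.82) board: [0.0278 0.0892] z 0.0489
pos [0.5725 0.1495 0.034 ] yaw_y 74.9 q6 -1.1 t 9.5 F [-8.5  0.8  7. ] w 0.5 tilt [-0.006 -0.    -1.   ]
-> d [-0.0038  0.0015 -0.001 ] roll 0.2
```

Request:
step_arm:
  commands:
    - {"fingers": 0,"dx": -0.003,"dy": 0,"dz": 0,"roll": 0}
    - {"fingers": 0,"dx": -0.005,"dy": 0,"dz": 0,"roll": 0}

```text
time: 9.75
tool_pos: [0.5756, 0.1487, 0.0339]
tcp_rot: [-0.411, -3.104, 0.002]
wrist_force: [-16.2, 4.2, 11.6]
width: 0.501
grip_force: 8.2
```

Request:
step_arm:
  commands:
    - {"fingers": 0,"dx": -0.001,"dy": 0,"dz": 0,"roll": 0}
    - {"fingers": 0,"dx": -0.002,"dy": 0,"dz": 0,"roll": 0}

```text
time: 10.0
tool_pos: [0.5756, 0.1487, 0.0339]
tcp_rot: [-0.411, -3.101, 0.002]
wrist_force: [-19.9, 5.3, 15.3]
width: 0.498
grip_force: 10.3
```

Request:
step_arm:
  commands:
    - {"fingers": 0,"dx": 0.012,"dy": 0,"dz": 0,"roll": 0}
    - {"fingers": 0,"dx": 0.015,"dy": 0,"dz": -0.05,"roll": 0}
    - {"fingers": 0,"dx": 0.01,"dy": 0,"dz": -0.11,"roll": 0}
    - {"fingers": 0,"dx": -0.03,"dy": -0.03,"dz": -0.15,"roll": 0}
    - {"fingers": 0,"dx": -0.07,"dy": -0.06,"dz": -0.19,"roll": 0}
    - {"fingers": 0,"dx": -0.09,"dy": -0.08,"dz": -0.22,"roll": 0}
    - {"fingers": 0,"dx": -0.09,"dy": -0.08,"dz": -0.22,"roll": 0}
    - {"fingers": 0,"dx": -0.09,"dy": -0.08,"dz": -0.22,"roll": 0}

```text
time: 11.0
tool_pos: [0.6473, 0.0475, 0.2533]
tcp_rot: [-0.411, -3.113, -0.0]
wrist_force: [-0.5, 0.5, -0.5]
width: 0.503
grip_force: 0.0
```

```bash
python3 - <<'E'
from go import *
slab("wrist","pics/w4.png");slab("top");x,y=.47,-.305;delta(x,y,.25,75)
p,d=read_camera("wrist");np.save("wc4.npy",cloud("wrist",d))
E
```

```text
wrist (array([635.2, 139.4]), array([141.1,  98.8]), 75.02) board: [0.0634 0.0952] z 0.048
top (array([664.1, 174.2]), array([63.5, 65.3]), 85.64) board: [0.0821 0.1364] z 0.0497
pos [0.6463 0.0482 0.2521] yaw_y 75.0 q6 -1.27 t 11.1 F [-0.7 -0.5 -1.4] w 0.5 tilt [-0.003  0.    -1.   ]
-> d [ 0.079  -0.3867  0.0026] roll 0.02
```

View pics/w4.png

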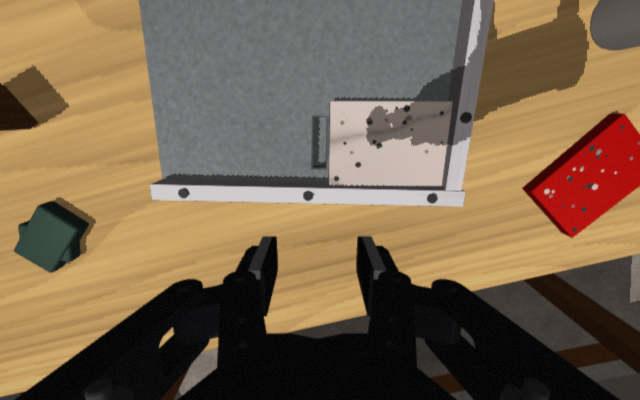

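The slab lies flush in the corner, with its edges along the back fence at row 187 and the side fence at col 450. The slot is free at (320,141). Next I'll measure the slot mouth and move on to the keeper.

```bash
python3 - <<'E'
from go import *
p=cv2.imread("pics/w4.png");C=np.load("wc4.npy");a=np.radians(-15.05)
Rm=np.array([[np.cos(a),np.sin(a)],[-np.sin(a),np.cos(a)]])
# ray-plane z=.03 for all pixels
A=calibration("wrist");o=np.linalg.inv(A["world_to_cam"])[:3,3]
X=unproj("wrist",*np.meshgrid(np.arange(640.),np.arange(400.)),np.ones((400,640))).transpose(1,0,2)
s=(.03-o[2])/(X[...,2]-o[2]);P=(o+s[...,None]*(X-o))[...,:2]
g=cv2.cvtColor(p,cv2.COLOR_BGR2GRAY)
m=(C[...,2]<.024);m[:,:300]=0;m[:,335:]=0;m[:100]=0;m[185:]=0
print("deep",m.sum(),rect(np.dstack([P[m]])[:, :,0]) if m.sum()>10 else 0)
print(g[140,300:340]);print(g[105:180,320])
E
```

```text
Traceback (most recent call last):
  File "h.py", line 6, in unproj
    return (T@np.array([x,-y,-d,np.ones_like(x)]))[:3].T
            ~^~~~~~~~~~~~~~~~~~~~~~~~~~~~~~~~~~~~
ValueError: matmul: Input operand 1 has a mismatch in its core dimension 0, with gufunc signature (n?,k),(k,m?)->(n?,m?) (size 400 is different from 4)
```

Request:
step_arm:
  commands:
    - {"fingers": -0.2,"dx": 0.07,"dy": -0.36,"dz": 0,"roll": 0}
    - {"fingers": -0.2,"dx": 0.07,"dy": -0.36,"dz": 0,"roll": 0}
    - {"fingers": -0.2,"dx": 0.07,"dy": -0.36,"dz": 0,"roll": 0}
    - {"fingers": -0.2,"dx": 0.07,"dy": -0.36,"dz": 0,"roll": 0}
    - {"fingers": -0.2,"dx": 0.07,"dy": -0.36,"dz": 0,"roll": 0}
    - {"fingers": -0.2,"dx": 0.07,"dy": -0.36,"dz": 0,"roll": 0}
    - {"fingers": -0.2,"dx": 0.07,"dy": -0.36,"dz": 0,"roll": 0}
    - {"fingers": -0.2,"dx": 0.07,"dy": -0.36,"dz": 0,"roll": 0}

```text
time: 12.15
tool_pos: [0.4866, -0.2812, 0.2533]
tcp_rot: [-0.411, -3.113, -0.002]
wrist_force: [-0.2, 0.4, -0.1]
width: 0.603
grip_force: 0.0
```

```bash
python3 - <<'E'
from go import *
p,d=read_camera("wrist");C=cloud("wrist",d);cv2.imwrite("pics/w5.png",p);Z=C[...,2]
m=((Z>.085)&(Z<.11)&(C[...,1]<-.25)&(C[...,1]>-.4)&(C[...,0]>.38)&(C[...,0]<.56)).astype(np.uint8)
n,l,st,ce=cv2.connectedComponentsWithStats(m)
for i in range(1,n):
    if st[i,4]>100: print(st[i],rect(C[l==i]),np.median(Z[l==i]))
delta(.47,-.305,.25,75)
E
```

```text
[266 146  44  55 876] (array([ 470.8, -307. ]), array([59.9, 14.4]), 18.63) 0.09892448571184842
pos [ 0.487  -0.2808  0.2535] yaw_y 75.0 q6 -1.88 t 12.2 F [-0.5  0.1 -0.1] w 0.6 tilt [-0.001  0.001 -1.   ]
-> d [ 0.0101 -0.0278  0.0035] roll 0.05
```

View pics/w5.png

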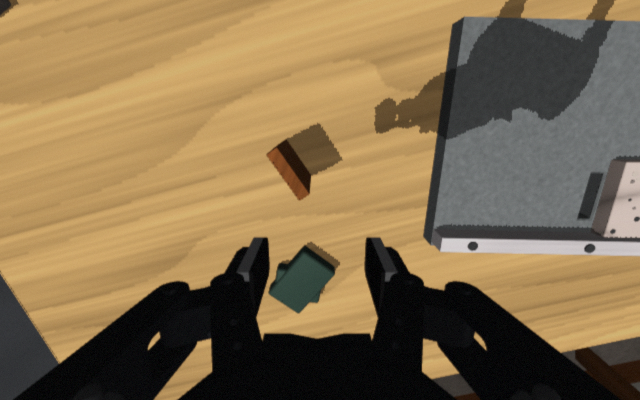

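The keeper's top is at (293,170), with a measured top of 59.9 x 14.4 mm at z = 99 mm, as expected. I'll turn the gripper the long way round to keep joint 6 within its range.

Request:
step_arm:
  commands:
    - {"fingers": -0.2,"dx": 0.009,"dy": -0.03,"dz": 0,"roll": 10.5}
    - {"fingers": -0.2,"dx": 0.009,"dy": -0.03,"dz": 0,"roll": 21}
    - {"fingers": -0.2,"dx": 0.009,"dy": -0.03,"dz": 0,"roll": 31.5}
    - {"fingers": -0.2,"dx": 0.009,"dy": -0.03,"dz": 0,"roll": 42}
    - {"fingers": -0.2,"dx": 0.009,"dy": -0.03,"dz": 0,"roll": 52.5}
    - {"fingers": -0.2,"dx": 0.009,"dy": -0.03,"dz": 0,"roll": 63}
    - {"fingers": -0.2,"dx": 0.009,"dy": -0.03,"dz": 0,"roll": 73.5}
    - {"fingers": -0.2,"dx": 0.009,"dy": -0.03,"dz": 0,"roll": 80}

```text
time: 13.2
tool_pos: [0.4714, -0.3068, 0.2539]
tcp_rot: [-2.317, -2.12, -0.0]
wrist_force: [-0.4, 0.6, 0.4]
width: 0.601
grip_force: 0.0
```

Request:
step_arm:
  commands:
    - {"fingers": -0.2,"dx": 0,"dy": 0,"dz": 0,"roll": 10.5}
    - {"fingers": -0.2,"dx": 0,"dy": 0,"dz": 0.02,"roll": 21}
    - {"fingers": -0.2,"dx": 0,"dy": 0,"dz": 0.04,"roll": 31.5}
    - {"fingers": -0.2,"dx": 0,"dy": 0,"dz": 0.06,"roll": 42}
    - {"fingers": -0.2,"dx": 0,"dy": 0,"dz": 0.07,"roll": 52.5}
    - {"fingers": -0.2,"dx": 0,"dy": 0,"dz": 0.07,"roll": 63}
    - {"fingers": -0.2,"dx": 0,"dy": 0,"dz": 0.07,"roll": 66.4}
    - {"fingers": -0.2,"dx": 0,"dy": 0,"dz": 0.07,"roll": 66.4}

```text
time: 14.2
tool_pos: [0.4712, -0.3071, 0.184]
tcp_rot: [-3.099, -0.512, 0.0]
wrist_force: [0.2, 0.3, -0.8]
width: 0.599
grip_force: 0.0
```

```bash
cat >> go.py <<'E'
def keeper(show=None):
    p,d=read_camera("wrist");C=cloud("wrist",d);Z=C[...,2]
    if show: cv2.imwrite(show,p)
    m=((Z>.088)&(Z<.108)&(C[...,1]<-.25)&(C[...,1]>-.37)&(C[...,0]>.40)&(C[...,0]<.54)&(p[...,2]>p[...,0]*1.3)).astype(np.uint8)
    n,l,st,ce=cv2.connectedComponentsWithStats(m)
    for i in range(1,n):
        if st[i,4]>100: print(st[i],rect(C[l==i]),np.median(Z[l==i]))
E
python3 - <<'E'
from go import *
keeper();delta(.4708,-.307,.068,108.6)
E
```

```text
[ 308  167   18   72 1208] (array([ 469.7, -307.5]), array([60.7, 14. ]), 19.08) 0.09899173663183974
pos [ 0.4711 -0.3074  0.1841] yaw_y -71.2 q6 0.62 t 14.25 F [-0.3 -0.4 -0.4] w 0.6 tilt [-0.  0. -1.]
-> d [-0.0002 -0.0004  0.1161] roll 0.19
```

Both looks agree, so I'm descending and gripping.

Request:
step_arm:
  commands:
    - {"fingers": -0.2,"dx": -0.001,"dy": 0,"dz": 0.05,"roll": 0}
    - {"fingers": -0.2,"dx": -0.001,"dy": 0,"dz": 0.09,"roll": 0}
    - {"fingers": -0.2,"dx": -0.001,"dy": 0,"dz": 0.11,"roll": 0}
    - {"fingers": -0.2,"dx": -0.001,"dy": 0,"dz": 0.116,"roll": 0}
    - {"fingers": -0.2,"dx": -0.001,"dy": 0,"dz": 0.116,"roll": 0}
    - {"fingers": 0.3,"dx": -0.001,"dy": 0,"dz": 0.116,"roll": 0}
    - {"fingers": 0.6,"dx": -0.001,"dy": 0,"dz": 0.116,"roll": 0}
    - {"fingers": 0.9,"dx": -0.001,"dy": 0,"dz": 0.116,"roll": 0}
  squeeze: 40

```text
time: 15.25
tool_pos: [0.4701, -0.3095, 0.0695]
tcp_rot: [3.099, 0.507, 0.002]
wrist_force: [0.5, 0.8, 4.8]
width: 0.161
grip_force: 40.1
```

Request:
step_arm:
  commands:
    - {"fingers": 1,"dx": 0,"dy": 0,"dz": 0,"roll": 0}
    - {"fingers": 1,"dx": 0,"dy": 0,"dz": 0,"roll": 0}
    - {"fingers": 1,"dx": 0,"dy": 0,"dz": 0,"roll": 0}

```text
time: 15.62
tool_pos: [0.4701, -0.3095, 0.0695]
tcp_rot: [3.099, 0.507, 0.002]
wrist_force: [-0.6, 1.6, 6.3]
width: 0.16
grip_force: 40.3
```

```bash
python3 - <<'E'
from go import *
delta(.471,-.307,.068,108.6)
E
```

```text
pos [ 0.4701 -0.3095  0.0695] yaw_y -71.4 q6 0.62 t 15.62 F [-0.6  1.6  6.3] w 0.16 tilt [ 0.001 -0.001 -1.   ]
-> d [ 0.0016 -0.0021  0.0015] roll -0.03
```

Request:
step_arm:
  commands:
    - {"fingers": 1,"dx": 0,"dy": 0,"dz": -0.04,"roll": 0}
    - {"fingers": 1,"dx": 0,"dy": 0,"dz": -0.09,"roll": 0}
    - {"fingers": 1,"dx": 0,"dy": 0,"dz": -0.13,"roll": 0}
    - {"fingers": 1,"dx": 0,"dy": 0,"dz": -0.13,"roll": 0}

```text
time: 16.12
tool_pos: [0.4718, -0.311, 0.2029]
tcp_rot: [3.094, 0.506, 0.009]
wrist_force: [0.1, -0.6, -0.7]
width: 0.153
grip_force: 39.5
```

```bash
python3 - <<'E'
from go import *
delta(.6145,.06,.2,74.85)
E
```

```text
pos [ 0.4718 -0.311   0.2029] yaw_y -71.4 q6 0.62 t 16.12 F [ 0.1 -0.6 -0.7] w 0.15 tilt [ 0.007 -0.005 -1.   ]
-> d [ 0.2535 -0.3062  0.0019] roll 33.73
```

Request:
step_arm:
  commands:
    - {"fingers": 1,"dx": 0.03,"dy": -0.04,"dz": 0,"roll": 5}
    - {"fingers": 1,"dx": 0.065,"dy": -0.078,"dz": 0,"roll": 11}
    - {"fingers": 1,"dx": 0.1,"dy": -0.12,"dz": 0,"roll": 18}
    - {"fingers": 1,"dx": 0.14,"dy": -0.17,"dz": 0,"roll": 25}
    - {"fingers": 1,"dx": 0.18,"dy": -0.218,"dz": 0,"roll": 30}
    - {"fingers": 1,"dx": 0.215,"dy": -0.26,"dz": 0,"roll": 33.7}
    - {"fingers": 1,"dx": 0.24,"dy": -0.29,"dz": 0,"roll": 33.7}
    - {"fingers": 1,"dx": 0.253,"dy": -0.306,"dz": 0,"roll": 33.7}

```text
time: 17.12
tool_pos: [0.6111, 0.0633, 0.1963]
tcp_rot: [3.114, -0.41, -0.004]
wrist_force: [-1.1, -0.8, -1.1]
width: 0.156
grip_force: 39.4
```

Request:
step_arm:
  commands:
    - {"fingers": 1,"dx": 0,"dy": 0,"dz": 0.05,"roll": 0}
    - {"fingers": 1,"dx": 0,"dy": 0,"dz": 0.07,"roll": 0}
    - {"fingers": 1,"dx": 0,"dy": 0,"dz": 0.07,"roll": 0}

```text
time: 17.5
tool_pos: [0.6092, 0.0606, 0.1253]
tcp_rot: [3.113, -0.415, -0.01]
wrist_force: [0.3, -0.6, -0.9]
width: 0.159
grip_force: 39.4
```

```bash
python3 - <<'E'
from go import *
p,d=read_camera("wrist");C=cloud("wrist",d);cv2.imwrite("pics/w6.png",p);np.save("wc6.npy",C)
delta(.6145,.06,.135,74.85);slab("wrist")
a=np.radians(90-15.1)
Z=C[...,2];pos=read_state()["tool_pos"]
top=pos[2]+.0305
m=(abs(Z-top)<.008)&(np.hypot(C[...,0]-pos[0],C[...,1]-pos[1])<.045)&(p[...,2]>p[...,0]*1.3)
print("keeper top",m.sum(),rect(C[m]),np.median(Z[m]))
t,dt=read_camera("top");cv2.imwrite("pics/t6.png",t)
E
```

```text
pos [0.6109 0.0606 0.1274] yaw_y -105.2 q6 1.89 t 17.55 F [ 0.5  0.3 -0.4] w 0.16 tilt [-0.002 -0.    -1.   ]
-> d [ 0.0036 -0.0003 -0.0076] roll -0.03
wrist (array([644.3, 138.4]), array([142.8,  86.7]), 74.8) board: [0.0724 0.0967] z 0.0505
keeper top 3918 (array([612.7,  62.3]), array([33.8, 60.5]), 57.27) 0.15675401812151418
```

View pics/w6.png

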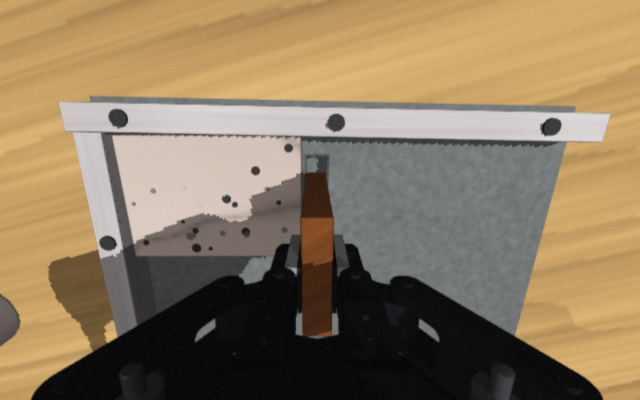

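The wrist view shows the keeper above the slot. The slot's far end shows at about (316,160) just beyond the keeper, and the slab end at col 301 is just left of the slot. I'll measure both edges in this one view.

```bash
cat > edge.py <<'E'
from go import *
import sys
p=cv2.imread(sys.argv[1]);g=cv2.cvtColor(p,cv2.COLOR_BGR2GRAY)
A=calibration("wrist");o=np.linalg.inv(np.array(A["world_to_cam"]))[:3,3];a=np.radians(-15.1)
Rm=np.array([[np.cos(a),np.sin(a)],[-np.sin(a),np.cos(a)]]);tcp=read_state()["tool_pos"]
def at(u,v,z):
    X=unproj("wrist",float(u),float(v),1.);q=o+(z-o[2])/(X[2]-o[2])*(X-o);return np.round(1000*Rm@(q-tcp)[:2],1)
E
python3 -i - pics/w6.png <<'E' 2>/dev/null
exec(open("edge.py").read())
C=np.load("wc6.npy")
print("col317 rows148-178",g[148:178,317].tolist()); print("R-B",(p[165:235,317,2].astype(int)-p[165:235,317,0]).tolist())
print("row164 cols 295-340",g[164,295:340].tolist());print("row 245 R-B",(p[215:226:10,296:342,2].astype(int)-p[215:226:10,296:342,0]).tolist())
print("row255",(p[330,296:342,2].astype(int)-p[330,296:342,0]).tolist())
E
```

```text
col317 rows148-178 [122, 119, 115, 114, 113, 105, 90, 82, 73, 66, 85, 111, 114, 115, 98, 73, 75, 74, 78, 95, 112, 94, 66, 58, 45, 38, 33, 33, 36, 34]
R-B [-2, -4, -4, -4, -4, -2, 3, 18, 30, 36, 36, 36, 37, 38, 37, 38, 35, 38, 36, 38, 38, 41, 39, 41, 38, 42, 40, 40, 40, 36, 41, 39, 39, 41, 42, 42, 43, 41, 42, 44, 42, 43, 41, 42, 38, 43, 41, 42, 43, 41, 43, 44, 64, 83, 95, 97, 95, 96, 94, 95, 94, 95, 97, 97, 96, 96, 97, 97, 99, 98]
row164 cols 295-340 [200, 198, 198, 200, 194, 174, 112, 109, 118, 105, 96, 88, 115, 120, 117, 119, 121, 124, 123, 122, 124, 115, 75, 58, 58, 55, 59, 57, 60, 63, 57, 61, 76, 83, 109, 113, 115, 115, 115, 117, 116, 119, 118, 121, 120]
row 245 R-B [[15, 14, 15, 17, 20, 32, 41, 42, 40, 41, 40, 38, 42, 38, 40, 43, 47, 41, 39, 44, 42, 43, 45, 42, 43, 40, 42, 40, 40, 42, 40, 42, 41, 41, 43, 45, 31, 6, -2, -4, -4, -3, -3, -5, -4, -2], [16, 18, 17, 18, 32, 70, 92, 96, 97, 98, 97, 97, 97, 94, 98, 96, 96, 95, 95, 95, 94, 94, 93, 96, 94, 96, 94, 96, 98, 101, 96, 98, 96, 98, 97, 98, 83, 36, 1, -4, -3, -5, -4, -4, -3, -2]]
row255 [-3, -4, -2, -3, -4, -3, 18, 41, 47, 48, 46, 49, 48, 45, 49, 50, 49, 51, 50, 52, 51, 50, 54, 55, 53, 51, 51, 53, 51, 53, 53, 51, 53, 53, 48, 32, 1, -3, -3, -3, -2, -3, -1, 0, 0, -1]
```

```bash
python3 -i - pics/w6.png <<'E' 2>/dev/null
exec(open("edge.py").read())
zt=tcp[2]+.0305
print("rel to TCP, board axes mm")
print("keeper far top L,R",at(300.5,218,zt),at(332.5,218,zt),"mid",at(317,217,zt))
print("near",at(303,336,zt),at(330.5,336,zt))
print("foot far",at(317,172,tcp[2]-.0695))
print("slot end",at(317,154,.03),"slot L",at(304,164,.03),"R",at(328.5,164,.03))
print("slab end",at(300.5,164,.05),"tcp",tcp)
E
```

```text
rel to TCP, board axes mm
keeper far top L,R [30.6  7.1] [30.6 -6. ] mid [31.1  0.4]
near [-28.    6.9] [-28.   -5.9]
foot far [29.6  0.2]
slot end [38.7  0.2] slot L [30.3 11.1] R [30.3 -9.5]
slab end [33.8 13. ] tcp [0.61286435 0.06091447 0.12989293]
```

```bash
python3 -i - pics/w7.png <<'E' 2>/dev/null
from go import *
read_camera("wrist");p,d=read_camera("wrist");cv2.imwrite("pics/w7.png",p)
exec(open("edge.py").read())
print(read_state()["tool_pos"],read_state()["time"])
rb=p[...,2].astype(int)-p[...,0]
print("g",g[140:185,317].tolist());print("rb",rb[165:230,317].tolist())
print([g[r,295:340].tolist() for r in(162,166)])
E
```

```text
(array([[[102, 160, 199],
        [ 99, 158, 195],
        [ 97, 155, 194],
        ...,
        [106, 167, 207],
        [107, 169, 207],
        [106, 166, 207]],

       [[ 98, 156, 193],
        [ 98, 156, 194],
        [ 99, 157, 195],
        ...,
        [106, 167, 207],
        [106, 168, 208],
        [107, 170, 208]],

       [[ 99, 156, 195],
        [100, 155, 192],
        [ 94, 151, 189],
        ...,
        [106, 167, 205],
        [108, 169, 208],
        [104, 168, 207]],

       ...,

       [[ 90, 144, 180],
        [ 90, 146, 182],
        [ 93, 147, 184],
        ...,
        [ 97, 153, 190],
        [ 95, 150, 190],
        [ 98, 155, 190]],

       [[ 90, 144, 181],
        [ 91, 145, 183],
        [ 92, 146, 185],
        ...,
        [ 93, 150, 187],
        [ 93, 149, 185],
        [ 93, 149, 185]],

       [[ 92, 146, 183],
        [ 92, 146, 185],
        [ 94, 149, 185],
        ...,
        [ 91, 147, 183],
        [ 90, 146, 182],
        [ 90, 144, 179]]], shape=(400, 640, 3), dtype=uint8), array([[0.23688278, 0.237197  , 0.23772822, ..., 0.23660544, 
[... 786 characters left out ...]
 34, 37, 35, 35]
rb [-2, -4, -3, -3, -5, -3, 2, 14, 35, 36, 36, 37, 40, 36, 36, 38, 37, 40, 39, 39, 36, 43, 40, 36, 40, 39, 39, 39, 40, 43, 39, 39, 42, 40, 43, 40, 41, 44, 40, 39, 43, 45, 42, 41, 38, 42, 42, 43, 43, 42, 38, 45, 64, 85, 92, 96, 95, 93, 94, 94, 93, 93, 94, 97, 96]
[[196, 196, 196, 197, 196, 195, 195, 182, 151, 109, 115, 106, 99, 92, 91, 90, 89, 94, 110, 114, 112, 114, 94, 91, 84, 66, 61, 59, 57, 59, 61, 63, 56, 57, 74, 83, 109, 117, 118, 119, 118, 119, 120, 122, 122], [199, 198, 200, 199, 197, 197, 196, 185, 154, 111, 120, 113, 102, 85, 94, 117, 120, 120, 122, 122, 123, 126, 121, 105, 96, 87, 64, 57, 57, 61, 57, 59, 59, 60, 70, 82, 108, 114, 115, 114, 114, 112, 113, 113, 117]]
```

```bash
python3 -i - pics/w7.png <<'E' 2>/dev/null
exec(open("edge.py").read())
zt=tcp[2]+.0305
print("keeper mid far",at(317,217.5,zt),"foot",at(317,172.5,tcp[2]-.0695),"slot end",at(317,158.5,.03),"L",at(306.5,166,.03),"R",at(330.5,166,.03))
E
```

```text
keeper mid far [30.8  0.4] foot [29.2  0.3] slot end [34.9  0.2] L [28.6  9.1] R [ 28.6 -11.2]
```

Request:
step_arm:
  commands:
    - {"fingers": 1,"dx": 0,"dy": 0.0015,"dz": 0.008,"roll": 0}
    - {"fingers": 1,"dx": 0,"dy": 0.0015,"dz": 0.016,"roll": 0}
    - {"fingers": 1,"dx": 0,"dy": 0.0015,"dz": 0.022,"roll": 0}
    - {"fingers": 1,"dx": 0,"dy": 0.0015,"dz": 0.026,"roll": 0}
    - {"fingers": 1,"dx": 0,"dy": 0.0015,"dz": 0.026,"roll": 0}
    - {"fingers": 1,"dx": 0,"dy": 0.0015,"dz": 0.026,"roll": 0}

```text
time: 18.5
tool_pos: [0.6115, 0.0601, 0.1024]
tcp_rot: [-3.114, 0.413, -0.0]
wrist_force: [0.1, 1.4, -0.7]
width: 0.154
grip_force: 39.4
```

```bash
python3 -i - pics/w8.png <<'E' 2>/dev/null
from go import *
_=read_camera("wrist");p,d=_;cv2.imwrite("pics/w8.png",p)
exec(open("edge.py").read())
delta(.6135,.06,.08,74.85)
print("g",g[130:190,317].tolist());print([g[r,290:345].tolist() for r in(166,170)])
E
```

```text
True
pos [0.6116 0.0601 0.1025] yaw_y -105.1 q6 1.89 t 18.55 F [-0.5 -0.4  0.1] w 0.16 tilt [ 0.001  0.    -1.   ]
-> d [ 0.0018 -0.0004  0.0225] roll 0.03
g [200, 197, 198, 196, 197, 196, 194, 195, 195, 196, 194, 191, 175, 124, 66, 57, 60, 62, 72, 98, 122, 122, 122, 121, 118, 117, 113, 112, 110, 113, 110, 104, 91, 83, 71, 63, 85, 107, 116, 113, 100, 74, 51, 36, 35, 34, 35, 32, 34, 36, 35, 36, 34, 31, 35, 37, 35, 32, 35, 36]
[[194, 193, 192, 193, 193, 192, 193, 191, 181, 158, 108, 100, 112, 100, 99, 90, 82, 87, 90, 91, 108, 111, 110, 114, 109, 91, 89, 85, 66, 58, 57, 57, 59, 58, 56, 60, 59, 51, 64, 65, 78, 110, 114, 115, 115, 115, 117, 118, 122, 118, 116, 114, 113, 115, 111], [195, 194, 195, 195, 195, 194, 194, 196, 184, 162, 105, 101, 116, 104, 100, 86, 88, 111, 119, 116, 118, 117, 118, 120, 120, 116, 117, 100, 91, 63, 58, 58, 57, 57, 60, 59, 62, 52, 66, 74, 83, 108, 112, 111, 112, 111, 113, 111, 112, 111, 114, 114, 113, 114, 115]]
```

```bash
python3 -i - pics/w8.png <<'E' 2>/dev/null
exec(open("edge.py").read())
zt=tcp[2]+.0305
print("foot",at(317,171.5,tcp[2]-.0695),"slot end",at(317,162,.03),"L",at(303.5,170,.03),"R",at(330.5,170,.03))
rb=p[...,2].astype(int)-p[...,0];print(rb[205:235,317].tolist(),rb[180,295:340].tolist())
print("kL,R lo",at(304,180,tcp[2]-.0600))
E
```

```text
foot [29.8  0.2] slot end [36.4  0.2] L [30.4 10.4] R [30.4 -9.9]
[40, 41, 42, 40, 39, 39, 42, 40, 42, 39, 43, 43, 63, 83, 92, 93, 92, 91, 93, 94, 93, 93, 93, 93, 94, 93, 94, 96, 98, 96] [25, 25, 26, 23, 21, 11, 4, 1, -1, 1, 16, 32, 37, 37, 37, 39, 36, 36, 36, 37, 35, 35, 38, 40, 36, 37, 36, 37, 40, 41, 38, 23, 3, -4, 0, -4, -3, -5, -3, -4, -4, -4, -3, -4, -4]
kL,R lo [25.6  9.5]
```

Request:
step_arm:
  commands:
    - {"fingers": 1,"dx": 0.0017,"dy": 0,"dz": 0.002,"roll": 0}
    - {"fingers": 1,"dx": 0.0017,"dy": 0,"dz": 0.005,"roll": 0}
    - {"fingers": 1,"dx": 0.0017,"dy": 0,"dz": 0.009,"roll": 0}
    - {"fingers": 1,"dx": 0.0017,"dy": 0,"dz": 0.012,"roll": 0}
    - {"fingers": 1,"dx": 0.0017,"dy": 0,"dz": 0.012,"roll": 0}

```text
time: 19.18
tool_pos: [0.6127, 0.0596, 0.0898]
tcp_rot: [3.114, -0.413, -0.001]
wrist_force: [-1.3, -0.0, -0.7]
width: 0.159
grip_force: 39.4
```

Foot is about 10 mm into the slot with no force. I'm continuing down.

Request:
step_arm:
  commands:
    - {"fingers": 1,"dx": 0,"dy": 0,"dz": 0.003,"roll": 0}
    - {"fingers": 1,"dx": 0,"dy": 0,"dz": 0.006,"roll": 0}
    - {"fingers": 1,"dx": 0,"dy": 0,"dz": 0.008,"roll": 0}
    - {"fingers": 1,"dx": 0,"dy": 0,"dz": 0.009,"roll": 0}
    - {"fingers": 1,"dx": 0,"dy": 0,"dz": 0.009,"roll": 0}

```text
time: 19.8
tool_pos: [0.6129, 0.0596, 0.0812]
tcp_rot: [3.114, -0.413, -0.0]
wrist_force: [0.3, 0.5, -0.6]
width: 0.154
grip_force: 39.4
```

Request:
step_arm:
  commands:
    - {"fingers": 1,"dx": 0,"dy": 0,"dz": 0.001,"roll": 0}
    - {"fingers": 1,"dx": 0,"dy": 0,"dz": 0.002,"roll": 0}
    - {"fingers": 1,"dx": 0,"dy": 0,"dz": 0.002,"roll": 0}

```text
time: 20.18
tool_pos: [0.6131, 0.0596, 0.0796]
tcp_rot: [-3.114, 0.413, -0.0]
wrist_force: [-0.6, 0.5, 1.3]
width: 0.154
grip_force: 39.6
```

Request:
step_arm:
  commands:
    - {"fingers": 1,"dx": 0,"dy": 0,"dz": 0.001,"roll": 0}
    - {"fingers": 1,"dx": 0,"dy": 0,"dz": 0.001,"roll": 0}

```text
time: 20.42
tool_pos: [0.6133, 0.0597, 0.0796]
tcp_rot: [-3.114, 0.413, -0.001]
wrist_force: [-3.1, 0.2, 7.1]
width: 0.157
grip_force: 40.4
```

Request:
step_arm:
  commands:
    - {"fingers": 0.6,"dx": 0,"dy": 0,"dz": 0,"roll": 0}
    - {"fingers": 0.3,"dx": 0,"dy": 0,"dz": 0,"roll": 0}
    - {"fingers": 0,"dx": 0,"dy": 0,"dz": 0,"roll": 0}
    - {"fingers": 0,"dx": 0,"dy": 0,"dz": 0,"roll": 0}
    - {"fingers": 0,"dx": 0,"dy": 0,"dz": -0.02,"roll": 0}
    - {"fingers": 0,"dx": 0,"dy": 0,"dz": -0.06,"roll": 0}
    - {"fingers": 0,"dx": 0,"dy": 0,"dz": -0.12,"roll": 0}
    - {"fingers": 0,"dx": 0,"dy": 0,"dz": -0.15,"roll": 0}

```text
time: 21.42
tool_pos: [0.6151, 0.0598, 0.2345]
tcp_rot: [-3.113, 0.413, -0.012]
wrist_force: [-0.6, 1.3, -0.5]
width: 0.499
grip_force: 0.0
```

```bash
python3 - <<'E'
from go import *
read_camera("wrist");slab("wrist","pics/w9.png");p,d=read_camera("wrist");C=cloud("wrist",d);Z=C[...,2]
m=(Z>.1)&(Z<.12)&(p[...,2]>p[...,0]*1.3)&(np.hypot(C[...,0]-.614,C[...,1]-.06)<.06)
print("keeper",m.sum(),rect(C[m]),np.median(Z[m]));delta(.6,.06,.23)
E
```

```text
wrist (array([635.9, 139.2]), array([141. ,  98.7]), 74.45) board: [0.0641 0.0952] z 0.0464
keeper 872 (array([611.3,  59.2]), array([13.5, 60.1]), 74.64) 0.10568824313612035
pos [0.6149 0.0598 0.2326] yaw_y -105.1 q6 1.89 t 21.57 F [ 0.2 -0.9 -0.2] w 0.5 tilt [ 0.007  0.    -1.   ]
-> d [-0.0145  0.0037  0.0025] roll 0
```

View pics/w9.png

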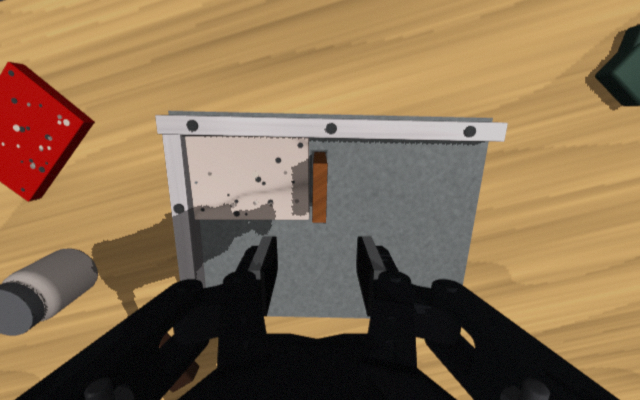

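The view shows the slab flush in the corner with the keeper upright in the slot at (319,187). Its top is 59 mm above the slab (60 mm means fully down), and the gripper is clear.

```bash
python3 -c "
from workcell import *
print(finish_job())"
```

```text
the job is handed in; nothing more can be done
None
```

The job is handed in: at the last look the slab lay flush against both fences, the keeper stood fully down in the slot with the gripper clear, and nothing else on the bench had been touched; no verdict was returned.

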